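# Load the last tube and hold the block heater's lid open

### The job

Take the red-capped tube from the rack and slide it gently down, without dropping it, until it is fully home in the empty bore of the aluminium block. Then, with the orange slide still as you found it, give the heater's lid a gentle tug by its handle: if it is caught, push the orange slide fully across to release it. Lift the lid by its handle to about 60 degrees or more and finish holding it open there by the handle, so that a colleague can set the block in; leave the other tubes and everything else where they are.

Things in the scene. Friction and masses are not known exactly. Their poses are not given: they have to be found in the camera images.
- red_tube: the sample tube to load: clear rigid tube, 16 mm diameter, round bottom, 100 mm long with a red screw cap 20 mm in diameter that takes up its top 20 mm. Origin: the lowest point of the round bottom; z runs up the tube (cap centre 90 mm up). About 30 g. It starts upright in one of the rack's three holes, its bottom on the rack's base 8 mm above the table.
- rack: white plastic tube rack, fixed to the table, 60 mm (x) by 174 mm (y), 58 mm high; three holes 18 mm wide in a row along its y, 50 mm apart, hold three upright tubes. Origin: centre of its underside.
- block: square bare-aluminium heating block, fixed, 104 x 104 x 60 mm, with four vertical bores 18 mm wide and 52 mm deep, at 24 mm either side of its centre in x and y; three hold grey-capped tubes, the one towards -x, +y of the block's own axes is empty. Origin: centre of its underside.
- free_bore (a point): centre of the mouth of the empty bore, on the block's top face, 60 mm above the table; bore 18 mm wide, 52 mm deep, slightly chamfered, axis vertical. A tube that is fully home stands on the bore's floor, its bottom 52 mm below this point and its cap's underside 28 mm above the block. The axes are those of the block.
- heater: white dry-block heater, fixed, 270 mm deep (x), 240 mm wide (y), its flat top deck 95 mm above the table; its front (own -x side, blue panel with display and buttons) faces the robot. A grey hinged lid with a clear window covers the square well; 75 mm of free deck lies in front of the lid. Origin: centre of its underside.
- lid (a joint): opening angle of the lid, rad: 0 shut, stop at 1.25. The lid turns about the heater's own y axis through lid_hinge, its front edge going up and back, away from the robot. Lid 166 mm deep, 200 mm wide, top 138 mm above the table when shut, about 0.45 kg; no stay: it falls shut from any angle when let go.
- lid_hinge (a point): point on the lid's hinge line at the middle of its width, at the back of the heater, 97 mm above the table; axes as the heater's.
- lid_handle (a point): middle of the lid's black D-shaped handle: round bar of 12 mm diameter, 80 mm long between the centres of its two end arms, level and parallel to the heater's y, 40 mm in front of the lid's front face and 31 mm above the deck when shut (205 mm in front of the hinge line and 29 mm above it); bare deck below. It turns with the lid; the bar can roll in the fingers.
- latch: the lid latch on the deck, left of the handle: a steel track plate 24 x 60 x 2 mm; under the deck a hidden spring-less tongue may or may not hold the lid. Both cases look alike, the slide at 0. A caught lid gives 1 to 3 mm at the handle, then stops dead; a free one lifts with 2 to 4 N. Origin: on the deck, under the slide's centre at its start.
- slide (a joint): position of the orange thumb slide, m: 0 as found, up to 0.014 when pushed fully to the heater's own +y (to the left seen from the robot). Pushed fully across, it draws the hidden tongue clear and the lid is free; it takes about 3 to 6 N and stays where it is left.
- slide_top (a point): centre of the top of the orange thumb slide: ribbed block 16 mm (x) by 20 mm (y) standing 25 mm above the deck, its top 120 mm above the table; moves with the slide.
- blue_tube: clear round-bottomed tube like the red-capped one (16 mm, 100 mm tall) but with a blue cap, standing in the rack, to be left where it is. Origin at its lowest point.
- yellow_tube: clear round-bottomed tube like the red-capped one (16 mm, 100 mm tall) but with a yellow cap, standing in the rack, to be left where it is. Origin at its lowest point.
- grey_tube0: clear round-bottomed tube like the red-capped one (16 mm, 100 mm tall) but with a grey cap, standing in the block, to be left where it is. Origin at its lowest point.
- grey_tube1: clear round-bottomed tube like the red-capped one (16 mm, 100 mm tall) but with a grey cap, standing in the block, to be left where it is. Origin at its lowest point.
- grey_tube2: clear round-bottomed tube like the red-capped one (16 mm, 100 mm tall) but with a grey cap, standing in the block, to be left where it is. Origin at its lowest point.
- beaker: empty glass beaker, 68 mm wide, 90 mm high, standing behind the block. Leave alone. Origin: centre of its underside.
- reagent_bottle: brown jar with a blue cap, 70 mm wide, 150 mm high, on the left. Leave alone. Origin: centre of its underside.
- marker: white marker pen with a green cap lying flat, left of the rack, 130 mm long, 14 mm thick. Leave alone. Origin: under its middle.

How it is judged:
By the outcome, as a careful person would: the job done as asked, in the order asked, and still so for the second after the job is handed in, while the arm keeps its last pose, push and grip.
It also fails if it takes over 72 s, if anything falls off the work surface, if the arm or the gripper's body presses on something with over 40 N, if the wrist force passes 120 N, or if a joint passes its speed limit or range.

### The arm

A 6-joint arm with a two-finger parallel gripper is mounted at the origin on the work surface. World frame = base frame: x ahead of the robot, y to its left, z up, the work surface at z = 0. Lengths are in m, angles in rad, forces in N, time in s.
With the tool pointing down it reaches from about 0.25 to 0.725 m from the base axis. Payload 4 kg.
Tool frame: the origin (TCP) lies between the finger pads, 19 mm behind the fingertips; this is the grasp point; z points along the fingers, y is the line along which they close (so a half turn about z gives the same grasp; the last joint's range is limited). The gripper opens to 85 mm and grips with 20 to 120 N. Pads are 22 mm wide; open, the fingers measure 114 mm over their backs; the gripper's body (76 mm by 85 mm) begins 54 mm behind the grasp point. The pads swing forward as they close: fully open they stand 13 mm farther back than shut.
Start: joints at [-1.308, 0.241, 0.005, 1.335, 0, 1.571], TCP at [0.13, -0.483, 0.25] pointing down, gripper open.
Joint ranges: [-2.72, 2.72], [-1.05, 1.87], [-1.09, 1.28], [-1.99, 2.15], [-1.42, 1.44], [-3.14, 3.14]. Speed limits (rad/s): [2.79, 2.79, 3.14, 3.14, 3.14, 3.14].

### API

Orientations are given as a unit quaternion [x, y, z, w].
In Python, from workcell import get_obs, camera, job_done, silhouettes gives the robot as it stands. The module is installed in compiled form; this text tells all that it offers.
- The arm moves only by the tool drive_tool, never from a script. Its argument "increments" is a list of rows, each a list of 3 entries, a list of its own where there are three numbers: the shift along the world's x, y, z in mm, then the turn, a rotation vector about the world's x, y, z in degrees, then the opening, from 0 (shut) to 1 (fully open). A call has 1 to 8 rows; each row shifts and turns the commanded pose from where the row before left it; what a row does not reach is not made up. A row lasts 1/12 s, in which the tool goes at most 41.7 mm and 7.16 degrees, less where a joint would pass 70% of its speed; a pose out of reach is approached as far as the arm can. A call is refused whole if a number of a shift passes 41.7 or a number of a turn 7.16, either way. A call with a gripper value outside its range is refused whole. The fingers move at their own pace and stop on an object; the grip force is fixed at half the most. Time passes only in rows, so rows that do not move let the fingers close. It gives the time, the measured TCP pose, the force, the opening and the grip force at its end, in the units of the state.
- get_obs(): the state, without advancing time (a new reading comes with each control period).
- camera(name): name is "scene" or "top"; returns a dict with "image" (400x640x3 uint8, red, green, blue), "K" (3x3 intrinsics, pixels), "k1" (the pictures are not rectified: a ray, as slopes to the right and down, at radius r is drawn at 1 + k1 r^2 times it, then the intrinsics apply), "view" (4x4, takes a point from world to camera coordinates). Camera axes: x right, y down, z forward; pixel columns grow to the right and rows downward; lengths in m; the calibration is good to about 2 mm. A picture is of the moment at which its call begins. There is no depth.
- job_done(): hands the job in; it is judged then, once.
Trained networks look in a picture, given as the dict that the camera call returned (one of the last four; its "shot" number tells which), for a name from the list of things; names that differ only in an ending like _2 or _b are one class to them, and where a whole thing is asked for, a point or a joint stands for the part that bears it (a point fixed in the world has none). Each returns a list of dicts, best first, with "conf" (0 to 1); they miss things now and then, are a little off and sometimes report something else, mostly with a low value. They report only what shows in the picture. A call takes as long as a camera call.
- silhouettes(query, picture): "region" (400x640 bool, what is visible of it) and "bbox" ([left, top, right, bottom] in pixels, round what is visible of it).
The state is a dict: "clock": time; "joint_pos": joint angles; "joint_vel": joint speeds; "tau": joint torques, N m; "eef_pos": TCP position; "tool_rot": TCP orientation; "ft_force": force on the tool from outside, world axes, zero at the start; "ft_torque": the same for the moment, N m; "grip_width": finger opening in m; "grasp_force": force on a finger pad.
Only numpy, scipy, OpenCV 4.12 (cv2) and the standard library are available. Lean on these libraries where they do the work, as an engineer would, in place of code of your own. Each camera call takes 0.05 s, during which the arm holds its last target. There are 200 camera calls.

## Working session

There is one attempt and no reset: what is moved stays moved. The work goes in short steps, Python scripts to look and compute and a tool call to move; the robot and the scene stay as the last step left them, time stands still between calls to the robot, and variables do not carry over. Pictures are saved under pics/ and viewed, at most 10 in all, crops included, and the job is handed in when it is done.

Besides the shell and the picture viewer there is one more tool, called after "Emit:" as a command line: name --argument value ..., lists and objects as JSON in quotes. drive_tool: Moves the arm, as the interface text tells. Its arguments: {"type":"object","properties":{"increments":{"type":"array"}},"required":["increments"]}

```bash
mkdir -p pics; cat > h.py <<'E'
import numpy as np, cv2, json
from workcell import get_obs, camera, job_done, silhouettes
def save(c,n): cv2.imwrite('pics/'+n+'.png',c['image'][:,:,::-1])
def ray(c,u,v):
    K=c['K']; d=np.array([(u-K[0,2])/K[0,0],(v-K[1,2])/K[1,1]]); s=d.copy()
    for _ in range(20): s=d/(1+c['k1']*(s@s))
    V=np.array(c['view']); R=V[:3,:3]; o=-R.T@V[:3,3]; w=R.T@np.array([s[0],s[1],1]); return o,w/np.linalg.norm(w)
def atz(c,u,v,z):
    o,w=ray(c,u,v); return o+w*(z-o[2])/w[2]
def proj(c,p):
    V=np.array(c['view']); q=V[:3,:3]@np.array(p)+V[:3,3]; s=q[:2]/q[2]; s=s*(1+c['k1']*(s@s)); K=c['K']; return np.array([K[0,0]*s[0]+K[0,2],K[1,1]*s[1]+K[1,2]])
def tri(rs):
    A=0;b=0
    for o,w in rs:
        P=np.eye(3)-np.outer(w,w); A=A+P; b=b+P@o
    return np.linalg.solve(A,b)
E
python3 - <<'E'
from h import *
a=camera('scene');b=camera('top');save(a,'s0');save(b,'t0')
for c in (a,b):
    V=np.array(c['view']);print(-V[:3,:3].T@V[:3,3],c['K'][0,0],c['k1'])
    for n in ['red_tube','rack','block','heater','lid','lid_handle','latch','slide','blue_tube','yellow_tube','grey_tube0','beaker','reagent_bottle','marker']:
        print(n,[(round(s['conf'],2),[int(x) for x in s['bbox']],int(s['region'].sum())) for s in silhouettes(n,c)][:4])
print(get_obs())
E
```

```text
[1.15888594 0.10015423 0.67539834] 368.7756411497419 0.004533287333069947
red_tube [(0.77, [375, 153, 391, 185], 188)]
rack [(0.75, [327, 164, 398, 197], 1794)]
block [(0.76, [336, 193, 384, 248], 1900), (0.29, [361, 152, 368, 190], 108)]
heater [(0.91, [127, 164, 273, 286], 13782), (0.6, [246, 169, 255, 180], 106), (0.16, [335, 193, 384, 250], 2011)]
lid [(0.95, [132, 164, 256, 253], 7508)]
lid_handle [(0.65, [128, 161, 255, 250], 7429)]
latch [(0.61, [409, 162, 430, 197], 184), (0.46, [247, 168, 271, 181], 202)]
slide []
blue_tube [(0.67, [361, 154, 370, 189], 143)]
yellow_tube [(0.69, [340, 153, 348, 185], 154), (0.41, [125, 164, 270, 286], 13780), (0.41, [344, 197, 356, 219], 169)]
grey_tube0 [(0.75, [369, 201, 379, 221], 186), (0.51, [344, 199, 358, 221], 165), (0.44, [351, 185, 359, 200], 106), (0.38, [437, 181, 484, 237], 1713)]
beaker [(0.91, [277, 253, 308, 305], 1421), (0.16, [367, 204, 379, 219], 173)]
reagent_bottle [(0.88, [440, 184, 489, 233], 1675)]
marker [(0.49, [409, 163, 430, 197], 200)]
[0.49612341 0.13517905 0.96584138] 367.62057595147695 -0.021151031931672497
re
[... 751 characters left out ...]
_pos': array([-1.30798656e+00,  2.40623372e-01,  5.05390069e-03,  1.33517085e+00,
       -6.53142744e-06,  1.57077146e+00]), 'joint_vel': array([-2.75025352e-05,  9.61850843e-04, -9.08416668e-04, -5.38876489e-04,
       -1.34288345e-03,  1.15738339e-03]), 'tau': array([-2.65163389e-04, -3.72208107e+01,  2.52685440e+01,  1.30765176e-03,
        2.32514441e-05,  6.60066732e-06]), 'eef_pos': array([ 0.12990508, -0.48286749,  0.25001539]), 'tool_rot': array([9.91377165e-01, 1.31039369e-01, 4.31499284e-07, 2.81914418e-05]), 'ft_force': array([-0.18036478,  0.45527122, -0.1235977 ]), 'ft_torque': array([-0.04598541, -0.01005324, -0.00860997]), 'grasp_force': 0.0, 'grip_width': 0.08562019472300869}
```

```bash
python3 - <<'E'
from h import *
t=cv2.imread('pics/t0.png');s=cv2.imread('pics/s0.png')
cv2.imwrite('pics/t0c.png',cv2.resize(t[100:290,190:390],None,fx=4,fy=4,interpolation=cv2.INTER_CUBIC)[:600] if 0 else cv2.resize(t[120:290,220:420],None,fx=3.5,fy=3.5,interpolation=cv2.INTER_CUBIC))
cv2.imwrite('pics/s0c.png',cv2.resize(s[130:310,120:400],None,fx=2.8,fy=2.8,interpolation=cv2.INTER_CUBIC))
E
```

```text
(no output)
```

View pics/t0c.png

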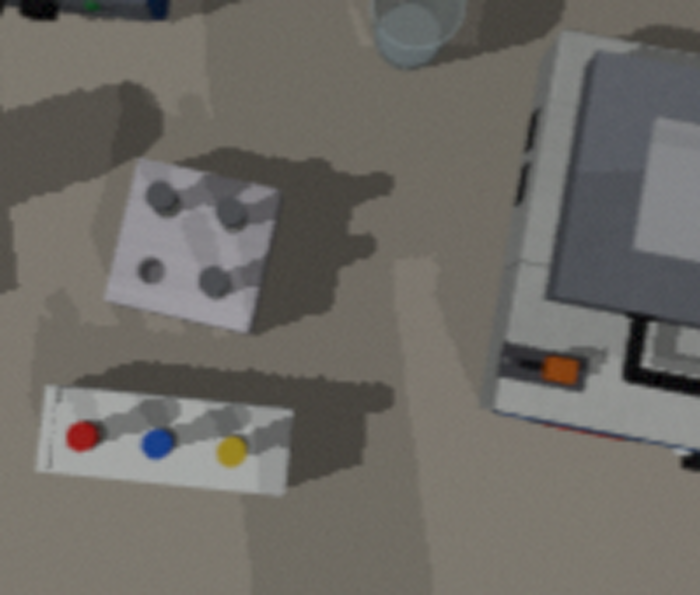

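View pics/s0c.png

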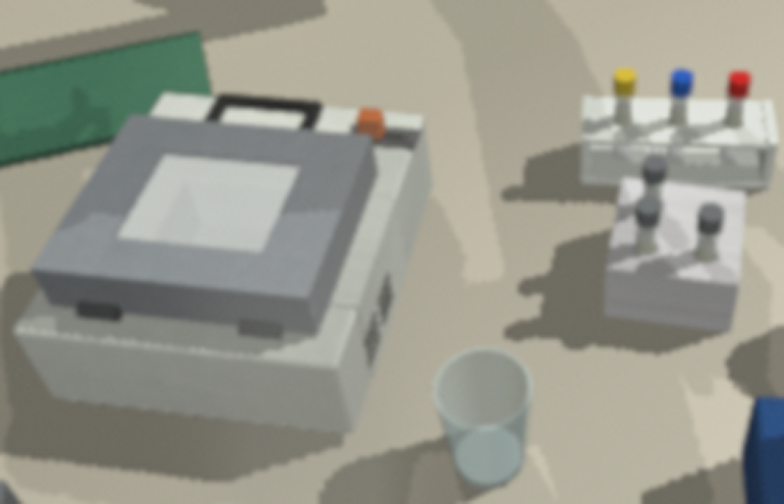

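```bash
cat > m.py <<'E'
from h import *
def blob(c,lo,hi,roi):
    hsv=cv2.cvtColor(c['image'],cv2.COLOR_RGB2HSV); m=cv2.inRange(hsv,np.array(lo),np.array(hi)); k=np.zeros_like(m); x0,y0,x1,y1=roi; k[y0:y1,x0:x1]=m[y0:y1,x0:x1]
    n,l,st,ce=cv2.connectedComponentsWithStats(k); i=1+np.argmax(st[1:,4]); return ce[i],st[i]
E
python3 - <<'E'
from m import *
a=camera('scene');b=camera('top')
for n,lo,hi,ra,rb in [('red',(0,130,60),(8,255,255),(370,145,400,175),(235,235,255,255)),('red2',(170,130,60),(180,255,255),(370,145,400,175),(235,235,255,255)),('blue',(105,120,50),(130,255,255),(355,145,375,170),(255,235,275,255)),('yel',(20,120,60),(32,255,255),(335,145,352,170),(275,235,295,258)),('slide',(5,140,60),(18,255,255),(240,160,265,185),(365,215,395,235))]:
    try:
        pa,sa=blob(a,lo,hi,ra);pb,sb=blob(b,lo,hi,rb);print(n,pa,sa,pb,sb,'tri',tri([ray(a,*pa),ray(b,*pb)]),'z.108',atz(b,*pb,.108),'z.12',atz(b,*pb,.12))
    except Exception as e: print(n,e)
# block
s=silhouettes('block',b)[0]['region'].astype(np.uint8)
g=cv2.cvtColor(b['image'],cv2.COLOR_RGB2GRAY)
for p in [(138,158),(280,190),(250,332),(107,300),(151,270)]:
    u,v=p[0]/3.5+219.6,p[1]/3.5+119.6; print('blk',(u,v),atz(b,u,v,.06))
r=cv2.minAreaRect(cv2.findContours(s,0,2)[0][0]);print(r,[atz(b,*q,.06).round(4) for q in cv2.boxPoints(r)])
print(g[190:206,256:272])
cv2.imwrite('pics/t1c.png',cv2.resize(b['image'][110:270,340:490,::-1],None,fx=3.7,fy=3.7,interpolation=cv2.INTER_CUBIC))
E
```

```text
red [383.66 159.34] [381 156   7   8  50] [243.10169492 244.22033898] [239 241   9   8  59] tri [0.4541411  0.28885518 0.10113888] z.108 [0.4543108  0.28626946 0.108     ] z.12 [0.4548957  0.28415592 0.12      ]
red2 attempt to get argmax of an empty sequence
blue [363.06666667 159.06666667] [360 155   7   9  45] [264.58490566 246.32075472] [261 243   8   8  53] tri [0.44952012 0.23884466 0.10062229] z.108 [0.44979038 0.23667327 0.108     ] z.12 [0.45043851 0.23525351 0.12      ]
yel [342.69090909 158.74545455] [340 155   7   9  55] [285.78431373 248.45098039] [282 245   8   8  51] tri [0.44479145 0.18923198 0.10015581] z.108 [0.44517722 0.18771306 0.108     ] z.12 [0.44588989 0.18697818 0.12      ]
slide [252.19444444 172.33333333] [249 170   7   7  36] [379.67142857 225.21428571] [375 222  10   8  70] tri [ 0.49988707 -0.02818182  0.11387715] z.108 [ 0.4999465  -0.03050019  0.108     ] z.12 [ 0.49989302 -0.02818257  0.12      ]
blk (259.0285714285714, 164.74285714285713) [0.64814295 0.25979445 0.06      ]
blk (299.6, 173.88571428571427) [0.62607801 0.15877468 0.06      ]
blk (291.0
[... 837 characters left out ...]
  85 116 144 150 152 152 153]
 [146 146 137 110  74  60  61  76  87  91 106 133 150 151 149 151]
 [147 147 136 103  69  57  70  85  88  91 106 134 148 151 150 152]
 [146 145 136 108  74  63  72  86  86  90 107 134 147 152 150 148]
 [145 145 142 128  94  71  77  87  91  98 121 142 148 148 150 148]
 [149 149 148 146 128  98  87  94 100 115 137 147 148 149 150 149]
 [148 149 151 148 147 140 135 135 137 142 146 148 149 149 149 149]
 [152 154 151 149 149 149 149 149 149 152 153 152 151 150 149 148]
 [154 154 154 154 155 152 151 153 153 151 153 151 152 152 153 154]
 [150 153 153 154 154 157 155 154 155 152 154 152 152 153 151 153]
 [151 149 152 152 151 155 153 154 156 155 157 156 155 153 154 154]]
```

View pics/t1c.png

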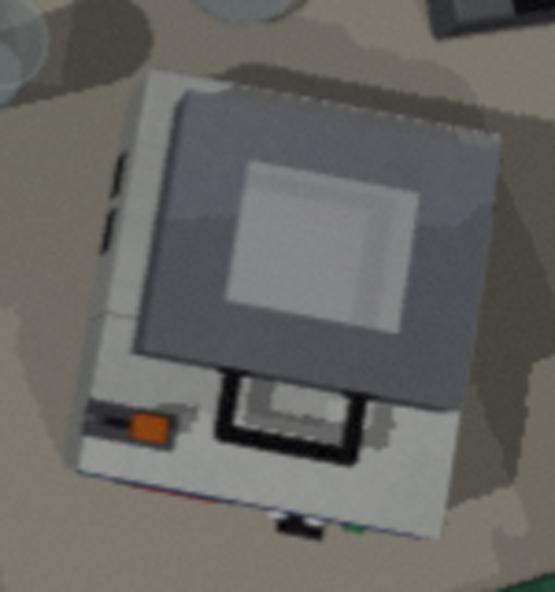

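The top view shows the red tube at full-image (243,244). The empty bore is at (263,197), the slide at (380,225), and the handle bar runs from about (401,227) to (436,233). I'll move above the red tube.

Emit:
drive_tool --increments '[[[13.5,32.1,0],[0,0,2.9],0.5],[[13.5,32.1,0],[0,0,2.9],0.5],[[13.5,32.1,0],[0,0,2.9],0.5],[[13.5,32.1,0],[0,0,2.9],0.5],[[13.5,32.1,0],[0,0,2.9],0.5],[[13.5,32.1,0],[0,0,2.9],0.5],[[13.5,32.1,0],[0,0,2.9],0.5],[[13.5,32.1,0],[0,0,2.9],0.5]]'

```text
clock: 2.32
eef_pos: [0.2381, -0.2246, 0.2502]
tool_rot: [0.945, 0.328, 0.0, 0.0]
ft_force: [1.7, -0.1, 0.3]
grip_width: 0.0426
grasp_force: 0.0
```

Emit:
drive_tool --increments '[[[13.5,32.1,0],[0,0,2.9],0.5],[[13.5,32.1,0],[0,0,2.9],0.5],[[13.5,32.1,0],[0,0,2.9],0.5],[[13.5,32.1,0],[0,0,2.9],0.5],[[13.5,32.1,0],[0,0,2.9],0.5],[[13.5,32.1,0],[0,0,2.9],0.5],[[13.5,32.1,0],[0,0,2.9],0.5],[[13.5,32.1,0],[0,0,2.9],0.5]]'

```text
clock: 2.98
eef_pos: [0.3462, 0.0326, 0.2504]
tool_rot: [0.859, 0.512, 0.001, 0.0]
ft_force: [0.6, -0.6, -0.6]
grip_width: 0.0428
grasp_force: 0.0
```

Emit:
drive_tool --increments '[[[13.5,32.1,0],[0,0,2.9],0.5],[[13.5,32.1,0],[0,0,2.9],0.5],[[13.5,32.1,0],[0,0,2.9],0.5],[[13.5,32.1,0],[0,0,2.9],0.5],[[13.5,32.1,0],[0,0,2.9],0.5],[[13.5,32.1,0],[0,0,2.9],0.5],[[13.5,32.1,0],[0,0,2.9],0.5],[[13.5,32.1,0],[0,0,2.9],0.5]]'

```text
clock: 3.65
eef_pos: [0.4542, 0.2894, 0.2499]
tool_rot: [0.738, 0.674, 0.0, 0.0]
ft_force: [0.6, -0.1, -0.3]
grip_width: 0.0429
grasp_force: 0.0
```

Emit:
drive_tool --increments '[[[0,0,0],[0,0,0],0.5],[[0,0,-10],[0,0,0],0.5]]'

```text
clock: 3.82
eef_pos: [0.455, 0.2896, 0.2405]
tool_rot: [0.739, 0.674, 0.001, 0.0]
ft_force: [0.6, 0.0, 0.3]
grip_width: 0.0425
grasp_force: 0.0
```

```bash
python3 - <<'E'
from m import *
print(get_obs()['eef_pos'],get_obs()['tool_rot'])
a=camera('scene');b=camera('top')
g=cv2.imread('pics/t0.png',0).astype(float)
w=np.clip(135-g[190:204,256:270],0,60); yy,xx=np.mgrid[190:204,256:270]; u,v=(w*xx).sum()/w.sum(),(w*yy).sum()/w.sum();print('bore',u,v,atz(b,u,v,.06))
# grey caps
t=cv2.imread('pics/t0.png')
sub=g[200:245,380:450]; m=(sub<45).astype(np.uint8); n,l,st,ce=cv2.connectedComponentsWithStats(m); 
for i in range(1,n):
  if st[i,4]>10: print(st[i],ce[i]+[380,200])
for r in m: print(''.join('.#'[k] for k in r))
for p in [(138,353),(458,408),(75,470),(440,538),(232,375)]: print(p,atz(b,p[0]/3.7+339.64,p[1]/3.7+109.64,.138 if p[0] in(138,458) else .095))
save(a,'s1');save(b,'t1')
json.dump({'a':{k:np.array(a[k]).tolist() for k in('K','k1','view')},'b':{k:np.array(b[k]).tolist() for k in('K','k1','view')}},open('cal.json','w'))
E
```

```text
[0.45495955 0.28960123 0.24051695] [7.38570630e-01 6.74174952e-01 1.21277961e-03 2.94575995e-04]
bore 262.48219648219646 196.7829257829258 [0.56832291 0.24970043 0.06      ]
[ 18   9  44  26 296] [417.78378378 224.80067568]
......................................................................
......................................................................
......................................................................
......................................................................
......................................................................
......................................................................
......................................................................
......................................................................
......................................................................
...................###................................................
....................#######...........................................
.....................######...........................................
.....................###
[... 1859 characters left out ...]
.................................
......................................................................
......................................................................
......................................................................
......................................................................
......................................................................
......................................................................
(138, 353) [ 0.54528588 -0.01890155  0.138     ]
(458, 408) [ 0.51277261 -0.21630492  0.138     ]
(75, 470) [0.47279587 0.0141067  0.095     ]
(440, 538) [ 0.43043035 -0.22051261  0.095     ]
(232, 375) [ 0.53406607 -0.08762032  0.095     ]
```

Emit:
drive_tool --increments '[[[-0.8,-3,-20],[0,0,0],0.5],[[0,0,-30],[0,0,0],0.5],[[0,0,-30],[0,0,0],0.5],[[0,0,-30],[0,0,0],0.5],[[0,0,-20],[0,0,0],0.5],[[0,0,-12],[0,0,0],0.5],[[0,0,0],[0,0,0],0.5]]'

```text
clock: 4.5
eef_pos: [0.4504, 0.2816, 0.0952]
tool_rot: [0.74, 0.673, -0.003, -0.001]
ft_force: [-0.4, -0.8, 0.2]
grip_width: 0.0427
grasp_force: 0.0
```

```bash
python3 - <<'E'
from m import *
a=camera('scene');b=camera('top');print(get_obs()['eef_pos'],get_obs()['ft_force'])
cv2.imwrite('pics/g1.png',np.hstack([cv2.resize(c['image'][y:y+75,x:x+75,::-1],(390,390),interpolation=cv2.INTER_CUBIC) for c,x,y in((a,345,130),(b,205,205))]))
E
```

```text
[0.45273178 0.28333814 0.09834011] [ 0.8741679  -0.17559987 -0.35564595]
```

View pics/g1.png

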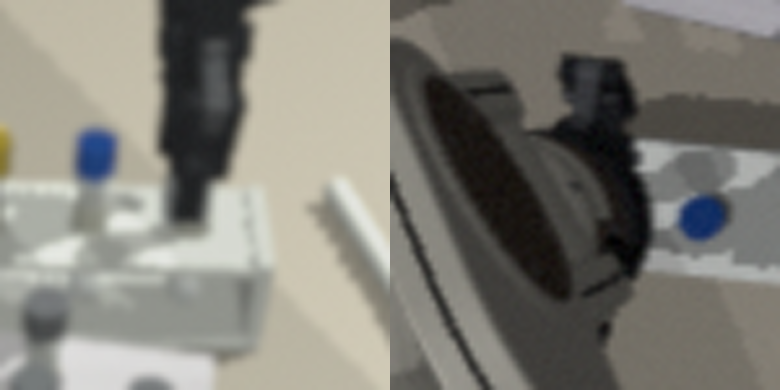

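The scene view shows the fingers round the red cap, with blue clear at (363,159). I'll let it settle and re-read.

Emit:
drive_tool --increments '[[[0,0,0],[0,0,0],0.5],[[0,0,0],[0,0,0],0.5],[[0,0,0],[0,0,0],0.5]]'

```text
clock: 4.85
eef_pos: [0.4539, 0.2849, 0.0994]
tool_rot: [0.739, 0.673, 0.001, 0.0]
ft_force: [-0.2, 0.6, -0.5]
grip_width: 0.0428
grasp_force: 0.0
```

Emit:
drive_tool --increments '[[[0.4,1.7,-1],[0,0,0],0.5],[[0,0,0],[0,0,0],0.5],[[0,0,0],[0,0,0],0.35],[[0,0,0],[0,0,0],0.25],[[0,0,0],[0,0,0],0],[[0,0,0],[0,0,0],0],[[0,0,0],[0,0,0],0],[[0,0,0],[0,0,0],0]]'

```text
clock: 5.52
eef_pos: [0.4535, 0.2863, 0.0971]
tool_rot: [0.739, 0.673, 0.0, -0.0]
ft_force: [0.1, 1.0, 1.4]
grip_width: 0.0182
grasp_force: 58.4
```

Emit:
drive_tool --increments '[[[0,0,0],[0,0,0],0],[[0,0,0],[0,0,0],0]]'

```text
clock: 5.68
eef_pos: [0.4535, 0.2863, 0.0971]
tool_rot: [0.739, 0.673, 0.0, -0.0]
ft_force: [-0.6, -0.1, 1.9]
grip_width: 0.0185
grasp_force: 58.4
```

Emit:
drive_tool --increments '[[[0,0,4],[0,0,0],0],[[0,0,8],[0,0,0],0],[[0,0,12],[0,0,0],0],[[0,0,14],[0,0,0],0],[[0,0,14],[0,0,0],0],[[0,0,12],[0,0,0],0],[[0,0,8],[0,0,0],0],[[0,0,4],[0,0,0],0]]'

```text
clock: 6.35
eef_pos: [0.4542, 0.2866, 0.1748]
tool_rot: [0.739, 0.673, 0.001, 0.0]
ft_force: [-0.2, 0.3, 0.4]
grip_width: 0.0185
grasp_force: 58.5
```

Emit:
drive_tool --increments '[[[8,-2.6,0],[0,0,0],0],[[20,-6.5,0],[0,0,0],0],[[25,-8.2,0],[0,0,0],0],[[25,-8.2,0],[0,0,0],0],[[20,-6.5,0],[0,0,0],0],[[8,-3,0],[0,0,0],0],[[8,-2,0],[0,0,0],0],[[0,0,0],[0,0,0],0]]'

```text
clock: 7.02
eef_pos: [0.5683, 0.2485, 0.1719]
tool_rot: [0.74, 0.673, -0.001, -0.0]
ft_force: [-0.3, 0.5, -1.2]
grip_width: 0.0181
grasp_force: 58.6
```

Emit:
drive_tool --increments '[[[0,0,0],[0,0,0],0],[[0,0,0],[0,0,0],0],[[0,0,0],[0,0,0],0],[[0,0,0],[0,0,0],0]]'

```text
clock: 7.35
eef_pos: [0.5667, 0.2498, 0.1733]
tool_rot: [0.739, 0.674, 0.0, -0.0]
ft_force: [-0.3, 0.1, -0.4]
grip_width: 0.0183
grasp_force: 58.6
```

```bash
python3 - <<'E'
from m import *
a=camera('scene');b=camera('top');print(get_obs()['eef_pos'],get_obs()['ft_force'],get_obs()['tool_rot'])
save(a,'s2');save(b,'t2')
cv2.imwrite('pics/g2.png',np.hstack([cv2.resize(c['image'][y:y+75,x:x+75,::-1],(390,390),interpolation=cv2.INTER_CUBIC) for c,x,y in((a,330,165),(b,235,160))]))
E
```

```text
[0.56701026 0.24968774 0.17333689] [ 0.35126711  0.03703763 -0.55037965] [7.39006947e-01 6.73697790e-01 1.41388483e-04 1.07679821e-05]
```

View pics/g2.png

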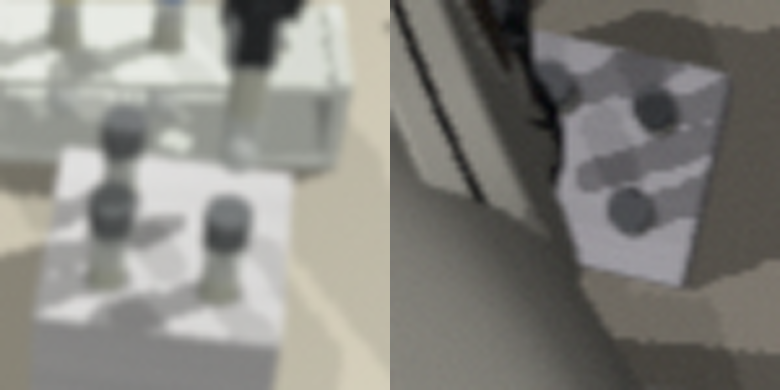

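```bash
python3 - <<'E'
from m import *
C=json.load(open('cal.json'))
for k in C: C[k]={q:np.array(v) for q,v in C[k].items()}
a,b=C['a'],C['b']
f=lambda p:(p[0]/5.2+330-.4,p[1]/5.2+165-.4)
print('bottom proj',proj(a,(.567,.2497,.084)),'obs',f((238,163)), 'ray at z.084',atz(a,*f((238,163)),.088))
S=[f(p) for p in[(65,150),(293,172),(285,345),(32,320)]]
w=[atz(a,*s,.06) for s in S]; print(np.round(w,4),np.mean(w,0))
# line-intersection corners in top t0: use subpix edges
g=cv2.imread('pics/t0.png',0)
q=np.array([(259.0,164.7),(299.6,173.9),(291.0,214.5),(250.2,205.3)],np.float32).reshape(-1,1,2)
q=cv2.cornerSubPix(g,q.copy(),(3,3),(-1,-1),(3,50,.01)).reshape(-1,2)
w=np.array([atz(b,*s,.06) for s in q]);print(q,np.round(w,4),w.mean(0))
w=w[:,:2];ex=(w[0]-w[3]+w[1]-w[2])/2;ey=(w[3]-w[2]+w[0]-w[1])/2;print(np.linalg.norm(ex),np.linalg.norm(ey),np.degrees(np.arctan2(ex[1],ex[0])),w.mean(0)+(-ex+ey)*24/104)
# handle
for p in[(401,226.8),(434.7,232.8)]:print(atz(b,*p,.126))
E
```

```text
bottom proj [373.4708544  197.16208393] obs (375.3692307692308, 195.94615384615383) ray at z.084 [0.56733419 0.25356141 0.088     ]
[[0.5264 0.1829 0.06  ]
 [0.5463 0.2848 0.06  ]
 [0.6477 0.2636 0.06  ]
 [0.6287 0.1595 0.06  ]] [0.58728681 0.22270982 0.06      ]
[[259.34085 164.4751 ]
 [298.73987 173.77263]
 [290.12585 214.27768]
 [249.67688 205.32668]] [[0.6488 0.259  0.06  ]
 [0.6263 0.1609 0.06  ]
 [0.5257 0.1811 0.06  ]
 [0.547  0.2808 0.06  ]] [0.58696259 0.22044051 0.06      ]
0.10338234603526783 0.10129961410595799 -11.683111669636805 [0.56865279 0.24809571]
[ 0.49650497 -0.07607059  0.126     ]
[ 0.48317301 -0.15373484  0.126     ]
```

```bash
python3 - <<'E'
from m import *
im=cv2.imread('pics/s2.png');g=im.max(2).astype(int)
print('red cols 368-386'); 
for r in range(176,200):print(r,g[r,366:388])
print('grey cols 365-382')
for r in range(200,224):print(r,g[r,364:384])
E
```

```text
red cols 368-386
176 [221 224 227 230 229 223 198 148 101  68  45  40  40  41  42  65 108 161
 203 217 219 218]
177 [219 220 222 226 229 226 209 163 117  83  68  68  67  66  66  89 133 179
 212 219 219 218]
178 [219 219 220 222 226 228 221 188 142 110 102 103 105 102 104 129 168 200
 217 219 219 219]
179 [218 219 219 219 222 226 226 208 160 126 122 126 127 128 134 160 195 215
 219 219 218 219]
180 [210 210 210 210 211 215 219 203 162 130 127 132 135 138 147 173 200 214
 215 215 215 215]
181 [185 185 185 184 183 186 189 177 147 127 129 134 137 139 148 168 187 195
 194 194 194 194]
182 [180 181 180 178 176 176 174 160 135 126 130 134 137 141 148 157 166 168
 167 167 168 168]
183 [191 192 190 190 188 186 181 160 134 126 131 134 137 141 148 152 153 152
 153 152 152 153]
184 [175 175 175 175 175 173 167 150 131 126 131 134 138 141 147 151 150 149
 149 149 149 148]
185 [156 155 155 155 155 154 151 139 126 127 132 135 138 142 148 151 149 149
 148 149 149 149]
186 [155 150 148 148 149 148 144 134 128 128 133 136 139 143 148 150 149 148
 149 148 148 149]
187 [160 152 148 148 149 148 144 134 1
[... 2602 characters left out ...]
196]
216 [197 202 212 214 196 160 137 134 134 137 148 174 200 215 215 209 202 196
 194 195]
217 [198 205 212 209 185 152 135 135 138 139 149 175 202 216 217 215 208 199
 195 195]
218 [200 201 204 193 166 140 132 135 138 141 151 173 201 216 218 217 213 204
 197 195]
219 [190 182 177 164 142 129 131 135 139 143 150 168 193 213 217 217 216 208
 200 196]
220 [171 162 154 142 127 123 128 133 138 141 146 159 183 207 216 216 215 211
 202 196]
221 [158 155 151 140 128 125 129 133 137 138 141 151 175 202 214 215 214 211
 205 197]
222 [155 155 153 147 136 132 134 135 138 142 146 156 177 200 213 215 215 214
 211 203]
223 [154 155 155 154 155 155 154 150 151 157 164 175 187 199 211 215 216 216
 215 211]
```

```bash
python3 - <<'E'
from m import *
C=json.load(open('cal.json'))
a={q:np.array(v) for q,v in C['a'].items()}
for z in(.13,.12,.11,.1,.09,.084):print('red',z,proj(a,(.567,.2497,z)).round(2),proj(a,(.567,.2547,z)).round(2))
for z in(.108,.09,.08,.07,.06):print('grey',z,proj(a,(.6153,.2392,z)).round(2),proj(a,(.6153,.2442,z)).round(2))
E
```

```text
red 0.13 [375.58 182.18] [377.86 182.1 ]
red 0.12 [375.11 185.54] [377.37 185.46]
red 0.11 [374.64 188.84] [376.89 188.76]
red 0.1 [374.19 192.09] [376.41 192.  ]
red 0.09 [373.74 195.28] [375.94 195.19]
red 0.084 [373.47 197.16] [375.66 197.08]
grey 0.108 [373.13 205.22] [375.46 205.13]
grey 0.09 [372.3  210.99] [374.6 210.9]
grey 0.08 [371.85 214.12] [374.13 214.03]
grey 0.07 [371.41 217.19] [373.67 217.11]
grey 0.06 [370.98 220.21] [373.22 220.13]
```

Emit:
drive_tool --increments '[[[1.2,-2.2,0],[0,0,0],0],[[0,0,-6],[0,0,0],0],[[0,0,-6],[0,0,0],0],[[0,0,-4],[0,0,0],0],[[0,0,0],[0,0,0],0],[[0,0,0],[0,0,0],0],[[0,0,0],[0,0,0],0]]'

```text
clock: 8.03
eef_pos: [0.5687, 0.247, 0.1569]
tool_rot: [0.739, 0.673, -0.0, -0.0]
ft_force: [0.2, 0.4, -0.0]
grip_width: 0.018
grasp_force: 58.6
```

Emit:
drive_tool --increments '[[[0,0,-3],[0,0,0],0],[[0,0,-3],[0,0,0],0],[[0,0,-2],[0,0,0],0],[[0,0,-2],[0,0,0],0],[[0,0,0],[0,0,0],0]]'

```text
clock: 8.45
eef_pos: [0.5683, 0.2469, 0.1463]
tool_rot: [0.739, 0.673, -0.001, -0.0]
ft_force: [0.8, 0.2, -0.4]
grip_width: 0.0184
grasp_force: 58.6
```

```bash
python3 - <<'E'
from m import *
a=camera('scene');o=get_obs();print(o['eef_pos'],o['ft_force'],o['ft_torque']);save(a,'s3')
cv2.imwrite('pics/g3.png',cv2.resize(a['image'][165:240,330:405,::-1],(520,520),interpolation=cv2.INTER_CUBIC))
E
```

```text
[0.56845147 0.24697392 0.14661514] [0.72974433 0.70216833 0.14153721] [ 0.03917079 -0.03391133 -0.05550754]
```

View pics/g3.png

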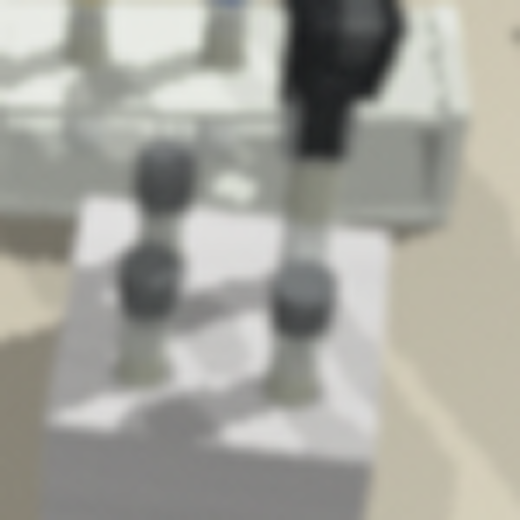

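The tube's tip (crop 305,240) is just at the mouth and there's no force yet. I'll continue gently.

Emit:
drive_tool --increments '[[[0,0,-2],[0,0,0],0],[[0,0,-2],[0,0,0],0],[[0,0,-2],[0,0,0],0],[[0,0,0],[0,0,0],0]]'

```text
clock: 8.83
eef_pos: [0.5684, 0.2469, 0.1404]
tool_rot: [0.739, 0.673, -0.0, -0.0]
ft_force: [-0.3, 0.0, -0.5]
grip_width: 0.0183
grasp_force: 58.6
```

Emit:
drive_tool --increments '[[[0,0,-2],[0,0,0],0],[[0,0,-2],[0,0,0],0],[[0,0,0],[0,0,0],0]]'

```text
clock: 9.08
eef_pos: [0.5684, 0.247, 0.1365]
tool_rot: [0.739, 0.673, -0.0, -0.0]
ft_force: [0.3, -0.5, -0.2]
grip_width: 0.0183
grasp_force: 58.6
```

Emit:
drive_tool --increments '[[[0,0,-3],[0,0,0],0],[[0,0,-4],[0,0,0],0],[[0,0,-4],[0,0,0],0],[[0,0,-4],[0,0,0],0],[[0,0,-2],[0,0,0],0],[[0,0,0],[0,0,0],0]]'

```text
clock: 9.58
eef_pos: [0.5682, 0.2468, 0.119]
tool_rot: [0.739, 0.673, -0.001, -0.0]
ft_force: [0.2, -0.0, 0.5]
grip_width: 0.0184
grasp_force: 58.6
```

Emit:
drive_tool --increments '[[[0,0,-3],[0,0,0],0],[[0,0,-4],[0,0,0],0],[[0,0,-4],[0,0,0],0],[[0,0,-4],[0,0,0],0],[[0,0,-2],[0,0,0],0],[[0,0,0],[0,0,0],0]]'

```text
clock: 10.08
eef_pos: [0.5682, 0.2469, 0.1021]
tool_rot: [0.739, 0.673, -0.001, -0.0]
ft_force: [0.3, -1.3, -0.6]
grip_width: 0.0181
grasp_force: 58.6
```

Emit:
drive_tool --increments '[[[0,0,-1.5],[0,0,0],0],[[0,0,-1],[0,0,0],0],[[0,0,0],[0,0,0],0],[[0,0,0],[0,0,0],0]]'

```text
clock: 10.42
eef_pos: [0.5688, 0.2471, 0.1006]
tool_rot: [0.739, 0.673, 0.0, 0.0]
ft_force: [0.1, 0.7, -0.3]
grip_width: 0.0181
grasp_force: 58.6
```

Emit:
drive_tool --increments '[[[0,0,-1],[0,0,0],0],[[0,0,-1],[0,0,0],0],[[0,0,0],[0,0,0],0],[[0,0,0],[0,0,0],0]]'

```text
clock: 10.75
eef_pos: [0.5686, 0.247, 0.0984]
tool_rot: [0.739, 0.673, -0.0, -0.0]
ft_force: [0.9, -0.1, -0.5]
grip_width: 0.018
grasp_force: 58.6
```

Emit:
drive_tool --increments '[[[0,0,-1],[0,0,0],0],[[0,0,0],[0,0,0],0],[[0,0,0],[0,0,0],0]]'

```text
clock: 11.0
eef_pos: [0.5686, 0.247, 0.0974]
tool_rot: [0.739, 0.673, -0.0, -0.0]
ft_force: [-0.7, -0.6, 0.2]
grip_width: 0.0184
grasp_force: 58.6
```

Emit:
drive_tool --increments '[[[0,0,-0.7],[0,0,0],0],[[0,0,0],[0,0,0],0],[[0,0,0],[0,0,0],0]]'

```text
clock: 11.25
eef_pos: [0.5688, 0.2472, 0.0971]
tool_rot: [0.739, 0.673, 0.0, 0.0]
ft_force: [-0.2, 1.3, 1.7]
grip_width: 0.0179
grasp_force: 58.8
```

Emit:
drive_tool --increments '[[[0,0,-0.5],[0,0,0],0],[[0,0,0],[0,0,0],0],[[0,0,0],[0,0,0],0.3],[[0,0,0],[0,0,0],0.33],[[0,0,0],[0,0,0],0.35],[[0,0,0],[0,0,0],0.35],[[0,0,0],[0,0,0],0.35]]'

```text
clock: 11.83
eef_pos: [0.5685, 0.2469, 0.0959]
tool_rot: [0.739, 0.673, -0.0, -0.0]
ft_force: [-0.3, -0.2, -0.1]
grip_width: 0.0298
grasp_force: 0.0
```

Emit:
drive_tool --increments '[[[0,0,5],[0,0,0],0.35],[[0,0,10],[0,0,0],0.35],[[0,0,25],[0,0,0],0.35],[[0,0,35],[0,0,0],0.35],[[0,0,35],[0,0,0],0.35],[[0,0,20],[0,0,0],0.35]]'

```text
clock: 12.33
eef_pos: [0.57, 0.2476, 0.232]
tool_rot: [0.739, 0.673, 0.003, 0.001]
ft_force: [0.8, 1.3, 0.4]
grip_width: 0.0301
grasp_force: 0.0
```

Emit:
drive_tool --increments '[[[-6.5,-30,0],[0,0,0],0.35],[[-6.5,-30,0],[0,0,0],0.35],[[-6.5,-30,0],[0,0,0],0.35],[[-6.5,-30,0],[0,0,-0.9],0.35],[[-6.5,-30,0],[0,0,-1],0.35],[[-6.5,-30,0],[0,0,-1],0.35],[[-6.5,-30,0],[0,0,-1],0.35],[[-6.5,-30,0],[0,0,-0.5],0.35]]'

```text
clock: 13.0
eef_pos: [0.5164, 0.0057, 0.2277]
tool_rot: [0.765, 0.644, 0.001, 0.001]
ft_force: [0.1, 0.8, -0.5]
grip_width: 0.0298
grasp_force: 0.0
```

```bash
python3 - <<'E'
from m import *
a=camera('scene');b=camera('top');o=get_obs();print(o['eef_pos'],o['tool_rot']);save(a,'s4');save(b,'t4')
pa,sa=blob(a,(0,130,60),(8,255,255),(335,160,400,240))
pb,sb=blob(b,(0,130,60),(8,255,255),(245,180,285,215))
print(pa,pb,tri([ray(a,*pa),ray(b,*pb)]),atz(b,*pb,.108))
cv2.imwrite('pics/g4.png',np.hstack([cv2.resize(a['image'][140:240,320:420,::-1],(390,390)),cv2.resize(b['image'][160:260,220:320,::-1],(390,390))]))
E
```

```text
[0.51593224 0.00339914 0.22772975] [7.66432114e-01 6.42324704e-01 1.08460524e-05 8.88245343e-04]
[374.953125 192.421875] [260.73584906 194.98113208] [0.56940874 0.24979667 0.10118024] [0.56868913 0.24778432 0.108     ]
```

View pics/g4.png

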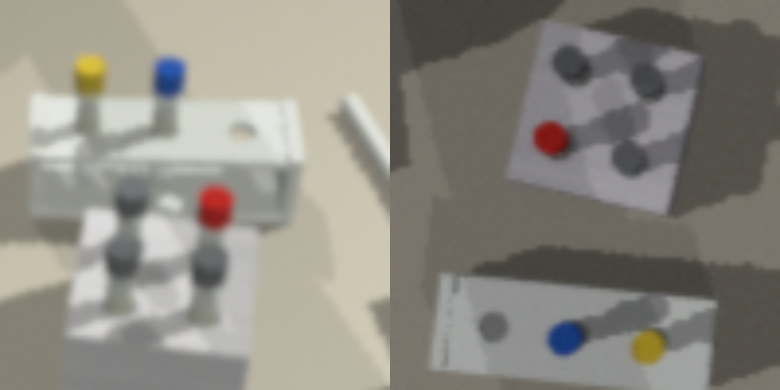

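```bash
python3 - <<'E'
from m import *
C=json.load(open('cal.json'))
a={q:np.array(v) for q,v in C['a'].items()};b={q:np.array(v) for q,v in C['b'].items()}
g=cv2.imread('pics/s0.png').max(2).astype(int);t=cv2.imread('pics/t0.png').max(2).astype(int)
L=np.array((.4965,-.0761,.126));R=np.array((.4832,-.1537,.126))
for f in(.3,.5,.7):
    p=L+(R-L)*f;ua=proj(a,p);ub=proj(b,p);res=[]
    for im,u in((g,ua),(t,ub)):
        c=int(round(u[0]));r0=int(round(u[1]))-8;w=np.clip(110-im[r0:r0+17,c],0,60);print(f,u.round(1),im[r0:r0+17,c]);
        w[:3]=0;w[-3:]=0;res.append((c,(w*np.arange(r0,r0+17)).sum()/w.sum()))
    # point on bar: same column approx -> triangulate in the xz plane at y of p
    def plane(c,uv):
        o,d=ray(c,*uv);k=(p[1]-o[1])/d[1]; return o,d
    print(res,'scene x at z.126',atz(a,*res[0],.126),'top',atz(b,*res[1],.126))
# column ends in scene
print(proj(a,L),proj(a,R))
for r in range(164,172): print(r,g[r,190:242])
# slide in both
E
```

```text
0.3 [220.5 167.3] [182 182 182 182 178 155 109  64  45  56 114 177 210 217 217 208 177]
0.3 [411.1 228.6] [ 87  90 101 102 101  84  29  13  13  17  55 137 145 145 147 147 149]
[(221, np.float64(167.03726708074535)), (411, np.float64(228.5147928994083))] scene x at z.126 [ 0.49146236 -0.09837743  0.126     ] top [ 0.49270596 -0.09908529  0.126     ]
0.5 [214.  166.8] [182 182 182 181 168 127  77  50  49  84 144 193 213 216 211 191 157]
0.5 [417.9 229.8] [ 92  91  99 100 105 120  47  13  10  13  40 110 142 145 146 146 145]
[(214, np.float64(166.4413407821229)), (418, np.float64(229.77777777777777))] scene x at z.126 [ 0.48838631 -0.11504175  0.126     ] top [ 0.48990023 -0.11520948  0.126     ]
0.7 [207.5 166.3] [181 182 182 182 173 146 101  61  49  65 126 186 212 215 215 204 172]
0.7 [424.6 231. ] [ 92  88  93 103 102  97  52  16  10  14  24  76 141 145 148 145 146]
[(207, np.float64(165.86503067484662)), (425, np.float64(231.0))] scene x at z.126 [ 0.48536919 -0.13176641  0.126     ] top [ 0.48718439 -0.13134949  0.126     ]
[230.3570272  168.09609546] [197.72422544 165.60299765]
164
[... 1024 characters left out ...]
 46  47  49  52  64 100 153 188 197 196 195 193 191]
169 [214 214 213 198 160 107  65  52  61  92 141 178 190 191 188 187 187 186
 186 185 179 167 161 154 144 135 130 128 126 126 122 114 105  99  97  93
  83  73  60  50  48  49  53  70 118 170 201 208 208 207 205 204]
170 [215 215 206 179 132  82  56  56  77 123 174 204 212 212 212 211 212 212
 214 214 211 205 201 198 193 190 188 187 188 186 185 177 166 160 158 154
 143 127 100  66  50  50  57  85 140 187 208 212 211 212 212 212]
171 [210 207 191 151 101  65  56  63  98 150 195 213 217 215 215 215 215 215
 217 217 217 217 216 215 213 213 213 212 214 214 214 210 204 201 200 198
 190 171 131  80  54  51  63 102 157 198 212 213 213 213 213 213]
```

Emit:
drive_tool --increments '[[[-5,-23,0],[0,0,0],0.35],[[-5,-23,0],[0,0,0],0.35],[[-5,-23,0],[0,0,0],0.35],[[-5,-23,0],[0,0,0],0.35],[[-4,-18,0],[0,0,0],0.35],[[-3,-12,0],[0,0,0],0.35],[[0,0,0],[0,0,0],0.35],[[0,0,0],[0,0,0],0.35]]'

```text
clock: 13.77
eef_pos: [0.49, -0.1148, 0.2268]
tool_rot: [0.765, 0.644, 0.001, 0.0]
ft_force: [-0.1, -0.0, 0.1]
grip_width: 0.03
grasp_force: 0.0
```

Emit:
drive_tool --increments '[[[0,0,-20],[0,0,0],0.35],[[0,0,-30],[0,0,0],0.35],[[0,0,-24],[0,0,0],0.35],[[0,0,-14],[0,0,0],0.35],[[0,0,-7],[0,0,0],0.35],[[0,0,-4],[0,0,0],0.35],[[0,0,-2],[0,0,0],0.35],[[0,0,0],[0,0,0],0.35]]'

```text
clock: 14.43
eef_pos: [0.4904, -0.1146, 0.1259]
tool_rot: [0.764, 0.645, 0.0, 0.0]
ft_force: [0.2, -0.6, -0.8]
grip_width: 0.0305
grasp_force: 0.0
```

Emit:
drive_tool --increments '[[[0,0,0],[0,0,0],0.3],[[0,0,0],[0,0,0],0.22],[[0,0,0],[0,0,0],0.15],[[0,0,0],[0,0,0],0],[[0,0,0],[0,0,0],0],[[0,0,0],[0,0,0],0],[[0,0,0],[0,0,0],0]]'

```text
clock: 15.02
eef_pos: [0.4891, -0.1149, 0.1261]
tool_rot: [0.765, 0.644, -0.0, -0.0]
ft_force: [-4.7, 0.7, 6.2]
grip_width: 0.0104
grasp_force: 58.5
```

Emit:
drive_tool --increments '[[[0,0,1],[0,0,0],0],[[0,0,1],[0,0,0],0],[[0,0,0],[0,0,0],0]]'

```text
clock: 15.27
eef_pos: [0.4892, -0.1149, 0.1271]
tool_rot: [0.765, 0.644, -0.0, -0.0]
ft_force: [-1.0, 0.3, -1.5]
grip_width: 0.0103
grasp_force: 58.5
```

Emit:
drive_tool --increments '[[[0,0,1],[0,0,0],0],[[0,0,1],[0,0,0],0],[[0,0,0],[0,0,0],0]]'

```text
clock: 15.52
eef_pos: [0.4894, -0.1149, 0.1287]
tool_rot: [0.765, 0.644, -0.0, -0.0]
ft_force: [-0.4, 0.5, -6.4]
grip_width: 0.01
grasp_force: 58.6
```

Emit:
drive_tool --increments '[[[0,0,1],[0,0,0],0],[[0,0,1],[0,0,0],0],[[0,0,0],[0,0,0],0],[[0,0,0],[0,0,0],0]]'

```text
clock: 15.85
eef_pos: [0.4896, -0.1149, 0.13]
tool_rot: [0.765, 0.645, -0.0, -0.0]
ft_force: [4.3, -1.2, -18.7]
grip_width: 0.0098
grasp_force: 58.2
```

The lid is caught: at 4 mm of lift the force climbed to 19 N. I'll lower it, release the handle, and grasp the slide across its 16 mm to move it.

Emit:
drive_tool --increments '[[[0,0,-2],[0,0,0],0],[[0,0,-2],[0,0,0],0],[[0,0,-2],[0,0,0],0],[[0,0,0],[0,0,0],0],[[0,0,0],[0,0,0],0.35],[[0,0,0],[0,0,0],0.35],[[0,0,0],[0,0,0],0.35],[[0,0,0],[0,0,0],0.35]]'

```text
clock: 16.52
eef_pos: [0.4908, -0.1151, 0.1262]
tool_rot: [0.765, 0.645, 0.001, 0.001]
ft_force: [0.1, 0.8, 0.3]
grip_width: 0.03
grasp_force: 0.0
```

Emit:
drive_tool --increments '[[[0,0,10],[0,0,0],0.35],[[0,0,20],[0,0,0],0.35],[[0,0,20],[0,0,0],0.35],[[2.7,26,10],[0,0,0],0.4],[[3,26,0],[0,0,0],0.4],[[3,26,0],[0,0,0],0.4],[[1,8,0],[0,0,0],0.4],[[0,0,0],[0,0,0],0.4]]'

```text
clock: 17.18
eef_pos: [0.4999, -0.0273, 0.1861]
tool_rot: [0.764, 0.646, 0.0, 0.0]
ft_force: [-0.8, 0.0, 0.1]
grip_width: 0.0345
grasp_force: 0.0
```

Emit:
drive_tool --increments '[[[0,0,0],[0,0,0],0.4],[[0,0,0],[0,0,0],0.4]]'

```text
clock: 17.35
eef_pos: [0.4994, -0.0297, 0.1855]
tool_rot: [0.765, 0.644, -0.0, 0.0]
ft_force: [0.7, -0.4, 1.3]
grip_width: 0.0341
grasp_force: 0.0
```

Emit:
drive_tool --increments '[[[0,0,-15],[0,0,0],0.4],[[0,0,-20],[0,0,0],0.4],[[0,0,-14],[0,0,0],0.4],[[0,0,-7],[0,0,0],0.4],[[0,0,-4],[0,0,0],0.4],[[0,0,0],[0,0,0],0.4],[[0,0,0],[0,0,0],0.4]]'

```text
clock: 17.93
eef_pos: [0.4998, -0.0294, 0.1258]
tool_rot: [0.765, 0.644, 0.0, 0.0]
ft_force: [0.6, 1.5, -0.1]
grip_width: 0.0344
grasp_force: 0.0
```

Emit:
drive_tool --increments '[[[0,0,0],[0,0,0],0.3],[[0,0,0],[0,0,0],0.22],[[0,0,0],[0,0,0],0.1],[[0,0,0],[0,0,0],0],[[0,0,0],[0,0,0],0],[[0,0,0],[0,0,0],0]]'

```text
clock: 18.43
eef_pos: [0.4999, -0.029, 0.1264]
tool_rot: [0.765, 0.644, 0.001, 0.001]
ft_force: [-2.2, -0.3, 5.7]
grip_width: 0.0141
grasp_force: 60.5
```

Emit:
drive_tool --increments '[[[0.4,2,0],[0,0,0],0],[[0.4,2,0],[0,0,0],0],[[0.4,2,0],[0,0,0],0],[[0.4,2,0],[0,0,0],0],[[0.4,2,0],[0,0,0],0],[[0,0,0],[0,0,0],0]]'

```text
clock: 18.93
eef_pos: [0.5016, -0.0194, 0.1264]
tool_rot: [0.765, 0.644, -0.0, 0.001]
ft_force: [-2.1, -2.2, 6.6]
grip_width: 0.0141
grasp_force: 60.5
```

Emit:
drive_tool --increments '[[[0.4,2,0],[0,0,0],0],[[0.4,2,0],[0,0,0],0],[[0.2,1,0],[0,0,0],0],[[0.2,1,0],[0,0,0],0],[[0,0,0],[0,0,0],0],[[0,0,0],[0,0,0],0]]'

```text
clock: 19.43
eef_pos: [0.5024, -0.015, 0.1264]
tool_rot: [0.765, 0.644, -0.001, 0.002]
ft_force: [-3.3, -5.6, 6.8]
grip_width: 0.0141
grasp_force: 60.7
```

Emit:
drive_tool --increments '[[[0.2,1,0],[0,0,0],0],[[0.2,1,0],[0,0,0],0],[[0,0,0],[0,0,0],0],[[0,0,0],[0,0,0],0]]'

```text
clock: 19.77
eef_pos: [0.5025, -0.0149, 0.1264]
tool_rot: [0.765, 0.643, -0.003, 0.003]
ft_force: [-4.1, -11.1, 8.2]
grip_width: 0.0142
grasp_force: 60.8
```

Emit:
drive_tool --increments '[[[-0.6,-3.3,0],[0,0,0],0],[[0,0,0],[0,0,0],0.3],[[0,0,0],[0,0,0],0.4],[[0,0,0],[0,0,0],0.4],[[0,0,0],[0,0,0],0.4],[[0,0,10],[0,0,0],0.4],[[0,0,25],[0,0,0],0.4],[[0,0,25],[0,0,0],0.4]]'

```text
clock: 20.43
eef_pos: [0.5014, -0.014, 0.1854]
tool_rot: [0.764, 0.645, -0.001, -0.001]
ft_force: [0.4, -0.1, 0.4]
grip_width: 0.0342
grasp_force: 0.0
```

Emit:
drive_tool --increments '[[[-3,-25,0],[0,0,0],0.35],[[-4,-28,0],[0,0,0],0.35],[[-3.5,-28,0],[0,0,0],0.35],[[-2.2,-19.5,0],[0,0,0],0.35],[[0,0,0],[0,0,0],0.35],[[0,0,0],[0,0,0],0.35],[[0,0,0],[0,0,0],0.35],[[0,0,0],[0,0,0],0.35]]'

```text
clock: 21.1
eef_pos: [0.4899, -0.1138, 0.1855]
tool_rot: [0.764, 0.645, 0.0, -0.0]
ft_force: [-0.6, 0.5, -0.2]
grip_width: 0.0298
grasp_force: 0.0
```

```bash
python3 - <<'E'
from m import *
a=camera('scene');b=camera('top');o=get_obs();print(o['eef_pos'],o['tool_rot'])
for c,r in((a,(235,155,280,190)),(b,(355,210,400,240))):
  try: print(blob(c,(5,140,60),(18,255,255),r))
  except Exception as e: print(e)
print(atz(b,*blob(b,(5,140,60),(18,255,255),(355,210,400,240))[0],.12))
E
```

```text
[ 0.48984185 -0.11375493  0.18536479] [ 7.64069497e-01  6.45133937e-01  1.58524958e-05 -7.63608088e-05]
(array([258.17777778, 172.88888889]), array([254, 170,   8,   9,  45], dtype=int32))
(array([373.94444444, 224.125     ]), array([369, 221,  11,   8,  72], dtype=int32))
[ 0.50232142 -0.0149555   0.12      ]
```

Emit:
drive_tool --increments '[[[0,-0.8,-12],[0,0,0],0.35],[[0,0,-18],[0,0,0],0.35],[[0,0,-14],[0,0,0],0.35],[[0,0,-9],[0,0,0],0.35],[[0,0,-4],[0,0,0],0.35],[[0,0,-2.5],[0,0,0],0.35],[[0,0,0],[0,0,0],0.35],[[0,0,0],[0,0,0],0.35]]'

```text
clock: 21.87
eef_pos: [0.4902, -0.1155, 0.1264]
tool_rot: [0.765, 0.645, 0.0, 0.0]
ft_force: [0.1, 0.1, -0.4]
grip_width: 0.0298
grasp_force: 0.0
```

Emit:
drive_tool --increments '[[[0,0,0],[0,0,0],0.25],[[0,0,0],[0,0,0],0.15],[[0,0,0],[0,0,0],0],[[0,0,0],[0,0,0],0],[[0,0,0],[0,0,0],0],[[0,0,0],[0,0,0],0]]'

```text
clock: 22.37
eef_pos: [0.489, -0.1155, 0.1265]
tool_rot: [0.765, 0.644, -0.0, -0.0]
ft_force: [-3.5, 1.4, 6.3]
grip_width: 0.0098
grasp_force: 58.6
```

Emit:
drive_tool --increments '[[[0,0,2],[0,0,0],0],[[0.5,0,3],[0,0,0],0],[[0.5,0,3],[0,0,0],0],[[0,0,0],[0,0,0],0],[[0,0,0],[0,0,0],0]]'

```text
clock: 22.78
eef_pos: [0.49, -0.1157, 0.1335]
tool_rot: [0.765, 0.644, -0.001, -0.0]
ft_force: [-2.7, -1.1, -2.2]
grip_width: 0.0103
grasp_force: 58.5
```

```bash
python3 - <<'E'
import numpy as np
r=207;b0=np.radians(8.05);P=[]
for f in list(np.arange(2.3,66.1,2.9)):
    b=b0+np.radians(f);d=r*(np.cos(b0)-np.cos(b));P.append([.985*d,-.17*d,r*(np.sin(b)-np.sin(b0))])
P=np.array(P);print(P[0],P[-1],len(P));print(np.diff(P,axis=0).round(1).tolist())
E
```

```text
[ 1.30851886 -0.22583574  8.20207047] [136.34596788 -23.53179141 167.02683231] 22
[[2.1, -0.4, 10.3], [2.6, -0.5, 10.1], [3.1, -0.5, 10.0], [3.6, -0.6, 9.8], [4.1, -0.7, 9.6], [4.6, -0.8, 9.4], [5.0, -0.9, 9.1], [5.5, -0.9, 8.9], [5.9, -1.0, 8.6], [6.3, -1.1, 8.3], [6.7, -1.2, 7.9], [7.1, -1.2, 7.6], [7.5, -1.3, 7.2], [7.8, -1.4, 6.8], [8.2, -1.4, 6.4], [8.5, -1.5, 6.0], [8.8, -1.5, 5.5], [9.0, -1.6, 5.1], [9.3, -1.6, 4.6], [9.5, -1.6, 4.1], [9.7, -1.7, 3.6]]
```

The lid is free now, taking about 2 N. I'll follow the arc.

Emit:
drive_tool --increments '[[[2.1,-0.4,10.3],[0,0,0],0],[[2.6,-0.5,10.1],[0,0,0],0],[[3.1,-0.5,10],[0,0,0],0],[[3.6,-0.6,9.8],[0,0,0],0],[[4.1,-0.7,9.6],[0,0,0],0],[[4.6,-0.8,9.4],[0,0,0],0],[[0,0,0],[0,0,0],0],[[0,0,0],[0,0,0],0]]'

```text
clock: 23.45
eef_pos: [0.5092, -0.1192, 0.1934]
tool_rot: [0.765, 0.644, -0.001, -0.001]
ft_force: [-7.2, -0.3, 1.5]
grip_width: 0.01
grasp_force: 58.5
```

Emit:
drive_tool --increments '[[[5,-0.9,9.1],[0,0,0],0],[[5.5,-0.9,8.9],[0,0,0],0],[[5.9,-1,8.6],[0,0,0],0],[[6.3,-1.1,8.3],[0,0,0],0],[[6.7,-1.2,7.9],[0,0,0],0],[[7.1,-1.2,7.6],[0,0,0],0],[[7.5,-1.3,7.2],[0,0,0],0],[[0,0,0],[0,0,0],0]]'

```text
clock: 24.12
eef_pos: [0.5528, -0.1272, 0.2535]
tool_rot: [0.765, 0.644, -0.002, -0.0]
ft_force: [-14.1, -0.6, 11.2]
grip_width: 0.0097
grasp_force: 59.6
```

Emit:
drive_tool --increments '[[[7.8,-1.4,6.8],[0,0,0],0],[[8.2,-1.4,6.4],[0,0,0],0],[[8.5,-1.5,6],[0,0,0],0],[[8.8,-1.5,5.5],[0,0,0],0],[[0,0,0],[0,0,0],0],[[0,0,0],[0,0,0],0]]'

```text
clock: 24.62
eef_pos: [0.5875, -0.1335, 0.2798]
tool_rot: [0.765, 0.644, 0.0, 0.002]
ft_force: [-10.7, -1.4, 15.4]
grip_width: 0.0095
grasp_force: 61.2
```

Emit:
drive_tool --increments '[[[8.6,-1.5,5.8],[0,0,0],0],[[8.9,-1.5,5.3],[0,0,0],0],[[9.1,-1.5,4.8],[0,0,0],0],[[9.3,-1.6,4.2],[0,0,0],0],[[0,0,0],[0,0,0],0],[[0,0,0],[0,0,0],0]]'

```text
clock: 25.12
eef_pos: [0.6243, -0.1402, 0.2981]
tool_rot: [0.765, 0.644, 0.0, 0.002]
ft_force: [-5.0, -3.2, 7.4]
grip_width: 0.01
grasp_force: 59.5
```

```bash
python3 - <<'E'
from m import *
a=camera('scene');b=camera('top');o=get_obs();print(o['eef_pos'],o['ft_force'],o['joint_pos'])
cv2.imwrite('pics/g5.png',np.hstack([cv2.resize(a['image'][80:290,90:300,::-1],(395,395)),cv2.resize(b['image'][100:270,330:500,::-1],(395,395))]))
E
```

```text
[ 0.62397151 -0.14014283  0.29793324] [-5.48550439 -2.86093076  7.13189875] [-0.2197314   0.52462516  0.54627981  1.58910648 -0.00269571  1.52241814]
```

View pics/g5.png

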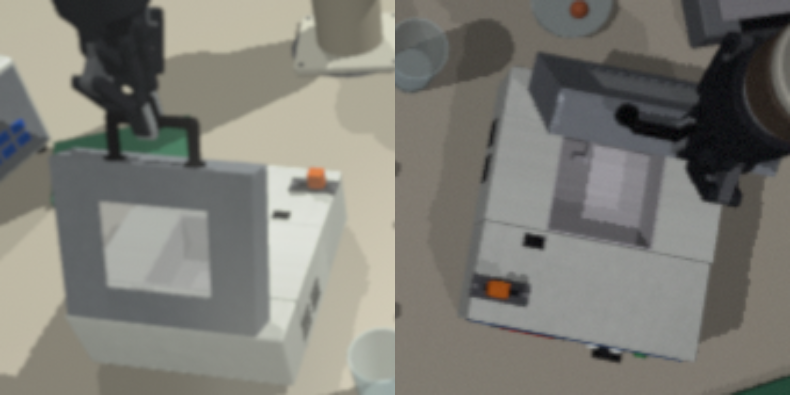

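The lid stands open at about 63°, held by the handle, and the slide is across. I'll go a few degrees further for margin.

Emit:
drive_tool --increments '[[[6,-1,3],[0,0,0],0],[[5,-0.8,2],[0,0,0],0],[[0,0,0],[0,0,0],0],[[0,0,0],[0,0,0],0],[[0,0,0],[0,0,0],0],[[0,0,0],[0,0,0],0]]'

```text
clock: 25.72
eef_pos: [0.6352, -0.1421, 0.302]
tool_rot: [0.765, 0.644, -0.0, 0.002]
ft_force: [-3.9, -4.2, 4.3]
grip_width: 0.0099
grasp_force: 59.6
```

```bash
python3 - <<'E'
from m import *
o=get_obs();print(o['eef_pos'],o['ft_force'],o['grip_width'],o['joint_vel'].round(3),o['clock'])
b=camera('top');a=camera('scene')
for n in('red','blue','yel'):
  print(blob(b,*{'red':((0,130,60),(8,255,255),(245,180,285,215)),'blue':((105,120,50),(130,255,255),(255,235,275,255)),'yel':((20,120,60),(32,255,255),(275,235,295,258))}[n])[0])
E
```

```text
[ 0.63516144 -0.14211573  0.30195326] [-3.92055243 -4.19278752  4.31232626] 0.009855669910276069 [-0.    -0.001 -0.003  0.001 -0.001 -0.   ] 25.7167
[260.79245283 194.8490566 ]
[264.66666667 246.31481481]
[285.78431373 248.45098039]
```

```bash
python3 -c "from workcell import job_done; print(job_done())"
```

```text
the job is handed in; nothing more can be done
None
```

The job is handed in: the red tube is fully home in the empty bore, the lid proved caught on the tug, so I pushed the orange slide fully across, and the arm is holding the lid open by its handle at about 66° (worked out from the gripper's position).

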